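Put the scale weights back on their board in order of size

TASK

Stand the four brass scale weights upright on the four pale discs of the dark wooden board, one on the middle of each disc, in order of size along the row: the smallest on the disc at the end by which the tin ring lies, then each next larger one, and the largest on the end disc by the match box. Leave the tin ring and the match box where they are.

Things in the scene. Friction and masses are not known exactly. Their poses are not given: they have to be found in the camera images.
- weight_23: loose brass kitchen-scale weight, a round upright body with a narrow neck and a flat knob on top; smallest of the four: body 23 mm across and about 20 mm high including its shoulder, knob 14 mm across from 20 to 29 mm above the underside, overall height 29 mm. Pinch it by the knob. Origin at the centre of its underside, z up; its yaw does not matter
- weight_29: loose brass kitchen-scale weight, a round upright body with a narrow neck and a flat knob on top; second smallest of the four: body 29 mm across and about 25 mm high including its shoulder, knob 18 mm across from 25 to 36 mm above the underside, overall height 36 mm. Pinch it by the knob. Origin at the centre of its underside, z up; its yaw does not matter
- weight_35: loose brass kitchen-scale weight, a round upright body with a narrow neck and a flat knob on top; second largest of the four: body 35 mm across and about 30 mm high including its shoulder, knob 20 mm across from 30 to 44 mm above the underside, overall height 44 mm. Pinch it by the knob. Origin at the centre of its underside, z up; its yaw does not matter
- weight_42: loose brass kitchen-scale weight, a round upright body with a narrow neck and a flat knob on top; largest of the four: body 42 mm across and about 37 mm high including its shoulder, knob 24 mm across from 41 to 53 mm above the underside, overall height 53 mm. Pinch it by the knob. Origin at the centre of its underside, z up; its yaw does not matter
- disc_1: fixed pale wooden disc, 44 mm across, 3 mm thick, the one at the end of the row nearest the robot; four equal ones 52 mm apart in a straight row on a fixed dark board 214 x 56 x 12 mm with a 3 mm lip along its left edge. Origin: centre of the disc's underside, 12 mm above the worktop (a weight's underside rests 3 mm above it); x along the row, from disc_1 to disc_4; y to the left
- disc_2: fixed pale wooden disc like disc_1 in size, origin and axes, second from the robot. Keep off the fixed brown jug to the right of the work: an upright cylinder of radius 145 mm about x = 0.725, y = -0.25, 0.5 m tall, with an ear at x = 0.68, y = -0.085, 0.38 to 0.5 m up. Coming from the far right, pass on the robot's side of it
- disc_3: fixed pale wooden disc like disc_1 in size, origin and axes, third from the robot. Keep off the fixed hand pump to the left of the work: a column about x = 0.574, y = 0.194 with a bowl of radius 65 mm, 0.31 to 0.43 m up, and a lever that slants from there to x = 0.34, y = 0.14 near the worktop; its base plate is only 16 mm high
- disc_4: fixed pale wooden disc like disc_1 in size, origin and axes, the one at the end of the row farthest from the robot. A wall shelf hangs 0.62 m over the worktop beyond about x = 0.65, so the wrist and forearm should not go high there
- tin_ring: open round ring of grey tin (a biscuit cutter), 54 mm across, 25 mm high, loose on the worktop near one of the two ends of the row, either just left of its near end or just beyond its far end; which end changes, and it marks where the smallest weight goes. Origin at the centre of its underside. Not to be moved
- match_box: small match box lying flat, 36 x 54 x 16 mm, loose on the worktop near the other end of the row. Origin at the centre of its underside. Not to be moved
Not all that is in view belongs to the job. Leave any grey or purple look-alike of the weight_23 alone.

How it is judged:
At the end, for the whole second after the job is handed in: Each weight stands upright (within 0.12 rad) on its own disc, its centre within 12 mm of the disc's centre, smallest at the tin ring's end and then growing in size to the largest at the match box's end; all released and at rest (((x of tin_ring in the frame of disc_1 below 0.09 m and horizontal distance between weight_23 and disc_1 below 0.012 m and z of weight_23 in the frame of disc_1 between 0 and 0.008 m and horizontal distance between weight_29 and disc_2 below 0.012 m and z of weight_29 in the frame of disc_2 between 0 and 0.008 m and horizontal distance between weight_35 and disc_3 below 0.012 m and z of weight_35 in the frame of disc_3 between 0 and 0.008 m and horizontal distance between weight_42 and disc_4 below 0.012 m and z of weight_42 in the frame of disc_4 between 0 and 0.008 m) or (x of tin_ring in the frame of disc_1 above 0.09 m and horizontal distance between weight_23 and disc_4 below 0.012 m and z of weight_23 in the frame of disc_4 between 0 and 0.008 m and horizontal distance between weight_29 and disc_3 below 0.012 m and z of weight_29 in the frame of disc_3 between 0 and 0.008 m and horizontal distance between weight_35 and disc_2 below 0.012 m and z of weight_35 in the frame of disc_2 between 0 and 0.008 m and horizontal distance between weight_42 and disc_1 below 0.012 m and z of weight_42 in the frame of disc_1 between 0 and 0.008 m)) and angle between each of weight_23, weight_29, weight_35, weight_42's own z axis and vertical below 0.12 rad and linear speed of each of weight_23, weight_29, weight_35, weight_42 below 0.02 m/s and contact force between each of weight_23, weight_29, weight_35, weight_42 and the fingers below 0.1 N); the robot touches nothing.
It fails at once if the tin ring is shifted by more than 20 mm (distance of tin_ring from where it was at the start of the episode above 0.02 m).
It fails at once if the match box is shifted by more than 20 mm (distance of match_box from where it was at the start of the episode above 0.02 m).
It also fails if it takes over 83 s, if anything falls off the work surface, if the arm or the gripper's body presses on something with over 40 N, if the wrist force passes 120 N, or if a joint passes its speed limit or range.

ROBOT

A 6-joint arm with a two-finger parallel gripper is mounted at the origin on a cart in front of the work surface, level with it; the furniture and walls round the work are solid. World frame = base frame: x ahead of the robot, y to its left, z up, the work surface at z = 0. Lengths are in m, angles in rad, forces in N, time in s.
With the tool pointing down it reaches from about 0.35 to 0.975 m from the base axis. Payload 4.9 kg.
Tool frame: the origin (TCP) lies on the centre line of the jaws, within the pads' length; the fingertips stand ahead of it and the grasp point (between the pads) is the TCP (manip.tip_extent is the z of the fingertips in the tool frame, in m); z points along the fingers, y is the line along which they close (so a half turn about z gives the same grasp; the last joint's range is limited). The gripper opens to 85 mm and grips with 20 to 120 N. Pads are 22 mm wide; open, the fingers measure 114 mm over their backs; the gripper's body (76 mm by 85 mm) begins 54 mm behind the grasp point. The pads swing forward as they close: fully open they stand 13 mm farther back than shut.
Start: joints at [-1.337, 0.053, 1.613, -0, 1.476, -0.119], TCP at [0.216, -0.586, 0.25] pointing down, gripper open.
Joint ranges: [-3.01, 3.01], [-1.01, 2.22], [0.06, 2.58], [-1.02, 4.17], [0.09, 2.62], [-3.14, 3.14]. Speed limits (rad/s): [2.57, 2.57, 3.14, 3.14, 3.14, 3.14].

INTERFACE

Orientations are given as a unit quaternion [w, x, y, z].
In Python, from plant import manip gives the robot as it stands. The module is installed in compiled form; this text tells all that it offers.
- The arm moves only by the tool jog_arm, called after ">>>" by a JSON object that holds its "fn" and its "kwargs". Schema: {"type":"object","properties":{"deltas":{"type":"array","items":{"type":"object","properties":{"finger_gap":{"type":"number"},"dx":{"type":"number"},"dy":{"type":"number"},"dz":{"type":"number"},"drx":{"type":"number"},"dry":{"type":"number"},"drz":{"type":"number"}},"additionalProperties":false,"required":["finger_gap"]},"minItems":1,"maxItems":5},"only":{"type":"string"},"quiet":{"type":"boolean"},"lines":{"type":"string"}},"required":["deltas"],"additionalProperties":false}. deltas is a list of rows, 1 to 5 of them, each an object with the fields finger_gap (the opening from 0.0 (shut) to 1.0 (fully open)), dx, dy, dz (the shift in shares of the most that a row can go, 1 being 62.5 mm), drx, dry, drz (a rotation vector in shares of 2 pi rad (1.0 is 2 pi rad)); a field left out counts as zero (the opening has to be given); each row shifts and turns the commanded pose from where the row before left it, along the tool's axes as they then stand; what a row does not reach is not made up. A row lasts 1/8 s, in which the tool goes at most 0.0625 m and 0.188 rad, less where a joint would pass 70% of its speed; a pose out of reach is approached as far as the arm can. The fingers move at their own pace and stop on an object; the grip force is fixed at half the most. Time passes only in rows, so rows that do not move let the fingers close. The tool returns the time, the measured TCP pose, the force, the opening and the grip force at its end. only (a regular expression) keeps the lines of the reply that match it, lines (a string "A,B") keeps lines A to B, and quiet returns only ok. Shift and turn numbers lie between -1 and 1, and a call with a number outside is refused. Input that does not fit is refused with a message, and nothing moves.
- manip.state(): the state, without advancing time (a new reading comes with each control period).
- manip.grab_frame(name): name is "scene" or "side" or "wrist"; returns (picture, depth): 384x512x3 uint8, red, green, blue; 384x512 float32, m along the optical axis (not along the pixel's ray), 0 where there is no reading.
- manip.camera_params(name): a dict with "intrinsics" (3x3 intrinsics, pixels), "xyz" and "orientation" of the camera in the world. Camera axes: x right, y down, z forward; pixel columns grow to the right and rows downward; lengths in m; the calibration is good to about 2 mm. A picture is of the moment at which its call begins: read the wrist's pose just before it. camera_params takes no time and is no camera call; for the wrist camera it gives the pose at the moment of the call.
- manip.job_done(): hands the job in; it is judged then, once.
Trained networks look in the newest picture that a camera, given by its name, has taken for a name from the list of things; names that differ only in an ending like _2 or _b are one class to them, and where a whole thing is asked for, a point or a joint stands for the part that bears it (a point fixed in the world has none). Each returns a list of dicts, best first, with "conf" (0 to 1); they miss things now and then, are a little off and sometimes report something else, mostly with a low value. They report only what shows in the picture. A call takes as long as a camera call. They do not tell look-alikes from the thing itself.
- manip.look_for(camera, query): "extent" ([left, top, right, bottom] in pixels, round what is visible of it).
- manip.outline_of(camera, query): "region" (384x512 bool, what is visible of it) and "extent" ([left, top, right, bottom] in pixels, round what is visible of it).
- manip.mark_of(camera, query): "centre" ([row, column] in pixels: a listed point, or the origin of a listed thing).
The state is a dict: "time": time; "joint_pos": joint angles; "joint_vel": joint speeds; "joint_efforts": joint torques, N m; "tool_pos": TCP position; "tool_rot": TCP orientation; "contact_force": force on the tool from outside, world axes, zero at the start; "ft_torque": the same for the moment, N m; "gripper_width": opening from 0.0 (shut) to 1.0 (fully open); "grasp_force": force on a finger pad.
Only numpy, scipy, OpenCV 4.12 (cv2) and the standard library are available. Lean on these libraries where they do the work, as an engineer would, in place of code of your own. Each camera call takes 0.05 s, during which the arm holds its last target. There are 200 camera calls.

## Working session

There is one attempt and no reset: what is moved stays moved. The work goes in short steps, Python scripts to look and compute and a tool call to move; the robot and the scene stay as the last step left them, time stands still between calls to the robot, and variables do not carry over. Pictures are saved under pics/ and viewed, at most 14 in all, crops included, and the job is handed in when it is done.

```bash
mkdir -p pics
```

Create h.py:
```python
import numpy as np, cv2
from plant import manip
from scipy.spatial.transform import Rotation as R
def rot(q): return R.from_quat([q[1],q[2],q[3],q[0]])
def cam(n):
    c=manip.camera_params(n); return np.array(c["intrinsics"]),np.array(c["xyz"]),rot(c["orientation"]).as_matrix()
def cloud(n):
    K,t,Rm=cam(n); p,d=manip.grab_frame(n)
    v,u=np.mgrid[:384,:512]
    P=np.stack([(u-K[0,2])/K[0,0]*d,(v-K[1,2])/K[1,1]*d,d],-1)@Rm.T+t
    P[d==0]=np.nan
    return p,d,P
def save(n,p): cv2.imwrite("pics/"+n+".png",p[...,::-1])
```

Run:
```python
from h import *
print(manip.state(), manip.tip_extent)
for n in("scene","side"):
    p,d,P=cloud(n); save(n,p); np.savez(n+".npz",p=p,d=d,P=P)
    print(n,cam(n)[1])
    for q in "weight_23 weight_29 weight_35 weight_42 disc_1 disc_2 disc_3 disc_4 tin_ring match_box".split():
        for r in manip.outline_of(n,q)[:3]:
            m=r["region"]; X=P[m]; X=X[~np.isnan(X[:,0])]
            if len(X): print(q,round(r["conf"],2),np.round(r["extent"]),np.median(X,0).round(3),X.min(0).round(3),X.max(0).round(3))
```

```bash
python3 -c "
import cv2,numpy as np
"
```

```text
{'time': 0.0, 'joint_pos': array([-1.33699126e+00,  5.33732091e-02,  1.61431942e+00, -7.20900304e-06,
        1.47602086e+00, -1.18974573e-01]), 'joint_vel': array([ 0.00099387,  0.00051613, -0.00057295,  0.00030212, -0.00027997,
        0.00034531]), 'joint_efforts': array([-8.74865127e-04, -3.93673074e+01, -3.70179605e+01, -1.27654339e-04,
        7.01777419e-03,  1.05263015e-05]), 'tool_pos': array([ 0.21581576, -0.58591703,  0.24903767]), 'tool_rot': array([-1.05846184e-03,  9.84482995e-01,  1.75476803e-01, -6.44325978e-05]), 'contact_force': array([-0.18847096,  0.49216481,  0.11533139]), 'ft_torque': array([-0.02272371, -0.02820304,  0.02095626]), 'grasp_force': 0.0, 'gripper_width': 1.0021868727172842} 0.019
scene [0.10332735 0.54612516 0.79128401]
weight_23 0.66 [275. 162. 291. 178.] [ 0.609 -0.021  0.024] [ 0.592 -0.056  0.   ] [ 0.625 -0.017  0.042]
weight_23 0.57 [301. 172. 317. 191.] [ 0.538 -0.046  0.024] [ 0.526 -0.09  -0.002] [ 0.561 -0.034  0.044]
weight_23 0.49 [328. 170. 342. 182.] [ 0.508 -0.11   0.019] [ 0.497 -0.129  0.001] [ 0.532 -0.101  0.035]
weight_29 0.66 [
[... 4303 characters left out ...]
 [0.536 0.047 0.018]
disc_4 0.76 [210. 228. 225. 241.] [0.464 0.016 0.016] [ 0.444 -0.004  0.013] [0.483 0.04  0.018]
disc_4 0.74 [256. 224. 274. 232.] [0.565 0.028 0.016] [0.546 0.006 0.013] [0.586 0.051 0.017]
disc_4 0.73 [231. 227. 252. 237.] [0.517 0.021 0.016] [0.497 0.002 0.012] [0.536 0.047 0.018]
tin_ring 0.61 [308. 205. 316. 223.] [0.69  0.064 0.015] [0.678 0.044 0.002] [0.712 0.095 0.026]
tin_ring 0.43 [228. 239. 237. 258.] [ 0.479 -0.053  0.017] [ 0.469 -0.059  0.   ] [ 0.493 -0.002  0.03 ]
match_box 0.62 [207. 212. 223. 230.] [0.461 0.079 0.017] [0.44  0.039 0.   ] [0.485 0.139 0.019]
match_box 0.54 [308. 204. 318. 225.] [0.691 0.072 0.016] [0.678 0.044 0.002] [0.714 0.095 0.026]
```

View crops.

Run:
```python
import numpy as np,cv2
for n,(a,b,c,d) in dict(scene=(130,270,220,380),side=(170,310,180,360)).items():
    p=np.load(n+".npz")["p"][a:b,c:d]; s=800/(d-c); s=min(s,600/(b-a))
    cv2.imwrite(f"pics/{n}_c.png",cv2.resize(p,None,fx=4.2,fy=4.2,interpolation=cv2.INTER_CUBIC)[...,::-1])
```

```text
(no output)
```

View pics/scene.png

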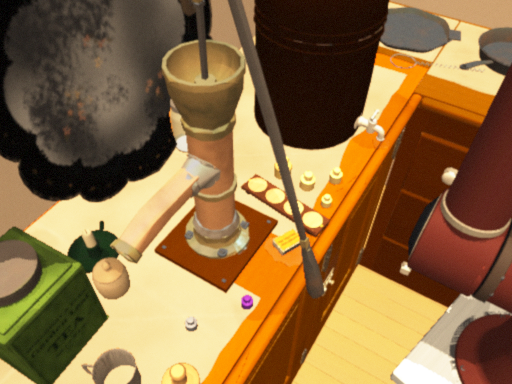

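View pics/side_c.png

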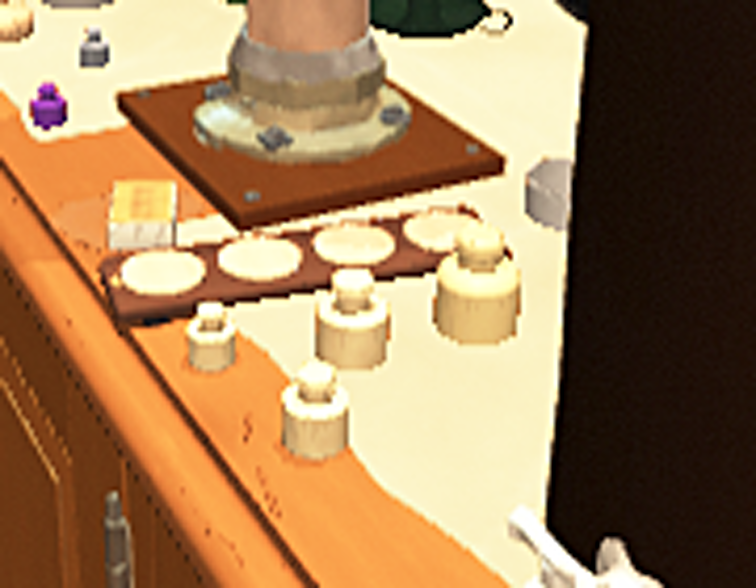

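View pics/scene_c.png

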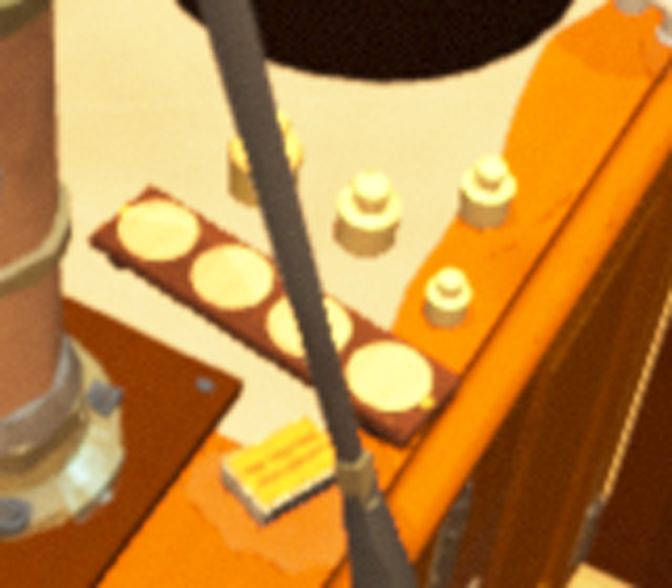

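The ring lies at the far end, by disc_4 (side view of the full frame, about 311,214). The match box lies by disc_1 (scene 285,240). The brass weights in side pixels are w23 (230,250), w29 (254,267), w35 (265,248) and w42 (294,239). The grey (202,180) and purple (192,195) look-alikes sit left of the pump and I'm excluding them. The enlarged side crop shows all four chosen weights are brass and in the right size order. The order along the row is therefore 42→disc_1, 35→disc_2, 29→disc_3, 23→disc_4.

First move: turn to the row's yaw and go to the robot's side of the weights.

Run:
```python
from h import *
s=manip.state(); Rm=rot(s["tool_rot"]).as_matrix()
d=np.array([.50,-.05,.25])-s["tool_pos"]; r=R.from_rotvec([0,0,.25])
print("axes",Rm.round(3).tolist(),"delta after turn",(d@(Rm@r.as_matrix())).round(4))
c=cam("wrist"); print("cam offset in tool",((c[1]-s["tool_pos"])@Rm).round(3),(Rm.T@c[2]).round(2).tolist())
p=[np.load(n+".npz")["P"].reshape(-1,3) for n in("scene","side")]
for X in p:
  for n,(x,y),h in(("23",(.479,-.053),29),("29",(.513,-.115),36),("35",(.543,-.055),44),("42",(.61,-.04),53)):
    m=(np.hypot(X[:,0]-x,X[:,1]-y)<.025)&(X[:,2]>h/1000-.004)
    print(n,m.sum(),X[m].mean(0).round(4))
```

```text
axes [[0.938, 0.346, 0.0], [0.346, -0.938, -0.0], [0.0, 0.0, -1.0]] delta after turn [ 3.376e-01 -5.045e-01  3.000e-04]
cam offset in tool [ 0.073  0.    -0.123] [[0.0, -0.96, -0.29], [1.0, 0.0, 0.0], [-0.0, -0.29, 0.96]]
23 13 [ 0.477  -0.0411  0.0263]
29 25 [ 0.5124 -0.1156  0.0331]
35 23 [ 0.5446 -0.0504  0.0417]
42 6 [ 0.6042 -0.0444  0.0503]
23 26 [ 0.4795 -0.0483  0.0279]
29 51 [ 0.5141 -0.1218  0.0354]
35 52 [ 0.5455 -0.0582  0.0429]
42 66 [ 0.6115 -0.0457  0.0527]
```

Careful with the scale: shifts go in shares of 62.5 mm and turns go in shares of 2 pi rad. That gives: 0.125 rad / 6.2832 = 0.0199.

>>> {"fn": "jog_arm", "kwargs": {"deltas": [{"finger_gap": 0.5, "drz": 0.0199}, {"finger_gap": 0.5, "drz": 0.0199}]}}

```text
time: 1.35
tool_pos: [0.2159, -0.5865, 0.2503]
tool_rot: [0.0, 0.999, 0.049, -0.0]
contact_force: [0.2, 0.2, -0.4]
gripper_width: 0.605
grasp_force: 0.0
```

In the tool's units: -0.0474 m is -0.7584, 0.035 m is 0.56.

>>> {"fn": "jog_arm", "kwargs": {"deltas": [{"finger_gap": 0.5, "dx": 0.56, "dy": -0.7584}, {"finger_gap": 0.5, "dx": 0.56, "dy": -0.7584}, {"finger_gap": 0.5, "dx": 0.56, "dy": -0.7584}, {"finger_gap": 0.5, "dx": 0.56, "dy": -0.7584}, {"finger_gap": 0.5, "dx": 0.56, "dy": -0.7584}]}}

```text
time: 1.98
tool_pos: [0.3664, -0.3311, 0.2505]
tool_rot: [0.0, 0.999, 0.051, 0.0]
contact_force: [0.6, -0.5, 0.7]
gripper_width: 0.503
grasp_force: 0.0
```

>>> {"fn": "jog_arm", "kwargs": {"deltas": [{"finger_gap": 0.5, "dx": 0.56, "dy": -0.7584}, {"finger_gap": 0.5, "dx": 0.56, "dy": -0.7584}, {"finger_gap": 0.5, "dx": 0.56, "dy": -0.7584}, {"finger_gap": 0.5, "dx": 0.56, "dy": -0.7584}, {"finger_gap": 0.5, "dx": 0.56, "dy": -0.7584}]}}

```text
time: 2.6
tool_pos: [0.5162, -0.0772, 0.2507]
tool_rot: [0.0, 0.999, 0.051, 0.0]
contact_force: [-0.1, 0.1, 0.0]
gripper_width: 0.496
grasp_force: 0.0
```

>>> {"fn": "jog_arm", "kwargs": {"deltas": [{"finger_gap": 0.5, "dx": 0.56, "dy": -0.7584}, {"finger_gap": 0.5}, {"finger_gap": 0.5}]}}

```text
time: 2.98
tool_pos: [0.5453, -0.0283, 0.2502]
tool_rot: [0.0, 0.999, 0.052, -0.0]
contact_force: [-0.1, -0.2, -0.1]
gripper_width: 0.5
grasp_force: 0.0
```

Run:
```python
from h import *
p,d,P=cloud("wrist"); save("w1",p); np.savez("w1.npz",p=p,d=d,P=P)
for q in ("weight_42","disc_1","tin_ring","match_box"):
    for r in manip.outline_of("wrist",q):
        m=r["region"]; X=P[m]; X=X[~np.isnan(X[:,0])]
        if not len(X): continue
        t=X[X[:,2]>X[:,2].max()-.006]
        print(q,round(r["conf"],2),np.round(r["extent"]),((X.min(0)+X.max(0))/2).round(4),np.ptp(X,axis=0).round(3),"top",X[:,2].max().round(3),((t.min(0)+t.max(0))/2).round(4),np.ptp(t,axis=0).round(3))
```

```text
weight_42 0.88 [258. 134. 294. 171.] [ 0.5423 -0.056   0.0221] [0.042 0.038 0.045] top 0.044 [ 0.5461 -0.0542  0.0415] [0.019 0.02  0.006]
weight_42 0.76 [  2. 223.  16. 243.] [0.4119 0.2528 0.009 ] [0.03  0.016 0.019] top 0.019 [0.4158 0.2482 0.0157] [0.02  0.006 0.006]
weight_42 0.67 [252.  68. 290. 114.] [ 0.6123 -0.0424  0.0265] [0.043 0.045 0.056] top 0.054 [ 0.612  -0.0408  0.0515] [0.023 0.023 0.006]
weight_42 0.58 [314. 175. 343. 202.] [ 0.5141 -0.1175  0.0182] [0.029 0.028 0.039] top 0.037 [ 0.5142 -0.1179  0.0345] [0.016 0.016 0.006]
disc_1 0.85 [174.  55. 220. 101.] [0.618  0.0362 0.0137] [0.043 0.043 0.006] top 0.017 [0.618  0.0362 0.0137] [0.043 0.043 0.006]
disc_1 0.83 [180. 158. 220. 193.] [0.5146 0.0255 0.0134] [0.043 0.043 0.007] top 0.017 [0.5146 0.0255 0.0139] [0.043 0.043 0.006]
disc_1 0.82 [177. 108. 220. 144.] [0.5666 0.0301 0.0134] [0.042 0.046 0.008] top 0.017 [0.5666 0.0301 0.0142] [0.042 0.046 0.006]
disc_1 0.79 [180. 198. 223. 231.] [0.4982 0.0179 0.1233] [0.11  0.049 0.226] top 0.236 [ 0.5527 -0.0063  0.2353] [0.001 0.    0.002]
tin_ring 0.45 [150.   0. 187.   8.] [0.6821 0.0665 0.0122] [0.01  0.034 0.027] top 0.026 [0.6797 0.0658 0.0234] [0.006 0.027 0.005]
match_box 0.74 [106. 188. 164. 232.] [0.4571 0.1009 0.0083] [0.052 0.064 0.02 ] top 0.018 [0.4611 0.0978 0.0152] [0.043 0.057 0.006]
```

View pics/w1.png

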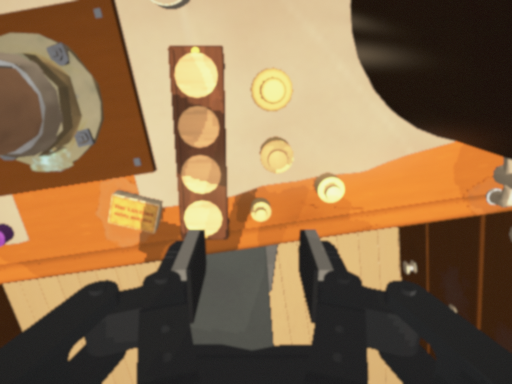

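The wrist view shows the row of discs at px (196,75), (199,127), (201,173) and (203,218). The weights are w42 (272,90), w35 (277,155), w29 (330,189) and w23 (261,211). The match box is at (135,212) and the ring's edge at (168,2). This matches the plan, so I start with w42.

In the tool's units: 0.044 m is 0.704, 0.043 m is 0.688.

>>> {"fn": "jog_arm", "kwargs": {"deltas": [{"finger_gap": 0.5, "dz": 0.688}, {"finger_gap": 0.5, "dz": 0.688}, {"finger_gap": 0.5, "dz": 0.704}, {"finger_gap": 0.5, "dx": 0.52, "dy": 0.16}, {"finger_gap": 0.5, "dx": 0.52, "dy": 0.16}]}}

```text
time: 3.85
tool_pos: [0.6117, -0.0425, 0.119]
tool_rot: [-0.0, 0.999, 0.051, -0.001]
contact_force: [-0.5, 0.1, 0.3]
gripper_width: 0.504
grasp_force: 0.0
```

>>> {"fn": "jog_arm", "kwargs": {"deltas": [{"finger_gap": 0.5, "dz": 0.4}, {"finger_gap": 0.5, "dz": 0.4}, {"finger_gap": 0.5}]}}

```text
time: 4.22
tool_pos: [0.6101, -0.042, 0.0678]
tool_rot: [-0.001, 0.999, 0.051, -0.003]
contact_force: [-0.7, 0.3, 0.1]
gripper_width: 0.5
grasp_force: 0.0
```

```bash
python3 -c "
from h import *
K,t,Rm=cam('wrist');X=np.load('w1.npz')['P'].reshape(-1,3)
m=(np.hypot(X[:,0]-.479,X[:,1]+.05)<.022)&(X[:,2]>.021)&(X[:,2]<.04);t=X[m];print(m.sum(),((t.min(0)+t.max(0))/2).round(4),np.ptp(t,axis=0))
print(manip.state()['joint_pos'].round(2))"
```

```text
117 [ 0.4798 -0.0451  0.0266] [0.01244711 0.01252541 0.00569697]
[-0.19  0.2   1.77 -0.    1.17  1.28]
```

In the tool's units: 0.008 m is 0.128, 0.002 m is 0.032.

>>> {"fn": "jog_arm", "kwargs": {"deltas": [{"finger_gap": 0.5, "dx": 0.032, "dz": 0.128}, {"finger_gap": 0}, {"finger_gap": 0}, {"finger_gap": 0}, {"finger_gap": 0}]}}

```text
time: 4.85
tool_pos: [0.6146, -0.0413, 0.0633]
tool_rot: [0.0, 0.999, 0.051, 0.001]
contact_force: [-0.9, 1.3, 2.8]
gripper_width: 0.24
grasp_force: 58.9
```

>>> {"fn": "jog_arm", "kwargs": {"deltas": [{"finger_gap": 0, "dz": -0.16}, {"finger_gap": 0, "dz": -0.64}, {"finger_gap": 0, "dz": -0.64}, {"finger_gap": 0}]}}

```text
time: 5.35
tool_pos: [0.6166, -0.0418, 0.1568]
tool_rot: [0.001, 0.999, 0.051, 0.004]
contact_force: [1.0, -0.7, -2.4]
gripper_width: 0.234
grasp_force: 59.2
```

In the tool's units: -0.0488 m is -0.7808, -0.0259 m is -0.4144.

>>> {"fn": "jog_arm", "kwargs": {"deltas": [{"finger_gap": 0, "dx": -0.7808, "dy": -0.4144}, {"finger_gap": 0, "dx": -0.7808, "dy": -0.4144}, {"finger_gap": 0, "dx": -0.7808, "dy": -0.4144}, {"finger_gap": 0}, {"finger_gap": 0}]}}

```text
time: 5.98
tool_pos: [0.4602, 0.0209, 0.1514]
tool_rot: [0.0, 0.999, 0.051, -0.0]
contact_force: [0.4, -0.2, -2.4]
gripper_width: 0.235
grasp_force: 59.3
```

Run:
```python
from h import *
print(manip.state()["tool_pos"],manip.state()["contact_force"])
p,d,P=cloud("side"); p=p[160:260,150:290]; save("s2",cv2.resize(p,None,fx=5,fy=5,interpolation=cv2.INTER_CUBIC))
```

```text
[0.46018258 0.02090109 0.15137611] [ 0.43499396 -0.16090131 -2.38890202]
```

View pics/s2.png

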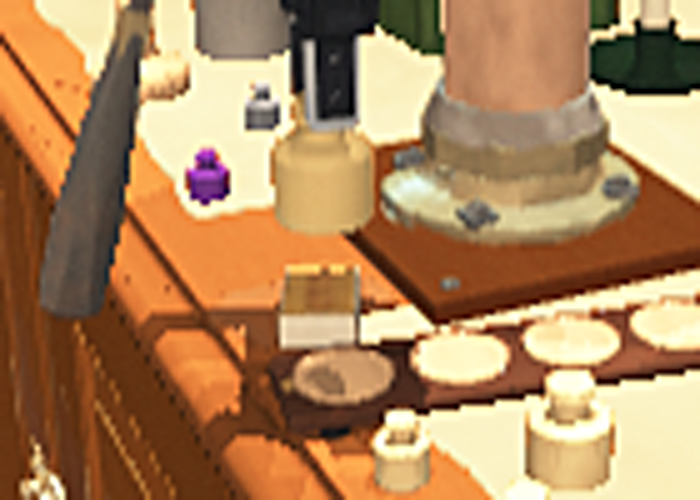

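w42 hangs upright over disc_1, and the weight (325) sits about 2 mm left of the pads (331). I'll correct by +4 mm along x and lower it.

In the tool's units: 0.03 m is 0.48, 0.004 m is 0.064.

>>> {"fn": "jog_arm", "kwargs": {"deltas": [{"finger_gap": 0, "dx": 0.064, "dz": 0.48}, {"finger_gap": 0, "dz": 0.48}, {"finger_gap": 0, "dz": 0.16}, {"finger_gap": 0}]}}

```text
time: 6.52
tool_pos: [0.4647, 0.0211, 0.0819]
tool_rot: [-0.0, 0.999, 0.051, -0.001]
contact_force: [0.2, -0.1, -1.9]
gripper_width: 0.234
grasp_force: 59.2
```

In the tool's units: 0.003 m is 0.048.

>>> {"fn": "jog_arm", "kwargs": {"deltas": [{"finger_gap": 0, "dz": 0.048}, {"finger_gap": 0}]}}

```text
time: 6.78
tool_pos: [0.4653, 0.0212, 0.0803]
tool_rot: [0.0, 0.999, 0.051, 0.001]
contact_force: [-0.2, 0.4, -2.2]
gripper_width: 0.237
grasp_force: 59.2
```

In the tool's units: 0.001 m is 0.016.

>>> {"fn": "jog_arm", "kwargs": {"deltas": [{"finger_gap": 0, "dz": 0.016}, {"finger_gap": 0, "dz": 0.016}, {"finger_gap": 0}]}}

```text
time: 7.15
tool_pos: [0.4652, 0.0214, 0.0783]
tool_rot: [-0.0, 0.999, 0.051, 0.001]
contact_force: [0.2, 1.1, 2.4]
gripper_width: 0.238
grasp_force: 59.8
```

In the tool's units: -0.03 m is -0.48, -0.02 m is -0.32.

>>> {"fn": "jog_arm", "kwargs": {"deltas": [{"finger_gap": 0.45}, {"finger_gap": 0.45}, {"finger_gap": 0.45, "dz": -0.48}, {"finger_gap": 0.45, "dz": -0.48}, {"finger_gap": 0.45, "dz": -0.32}]}}

```text
time: 7.78
tool_pos: [0.465, 0.0212, 0.1589]
tool_rot: [0.0, 0.999, 0.051, 0.001]
contact_force: [-0.5, -0.1, 0.3]
gripper_width: 0.449
grasp_force: 0.0
```

Run:
```python
from h import *
s=manip.state(); Rm=rot(s["tool_rot"]).as_matrix()
print(s["tool_pos"],((np.array([.546,-.0545,.10])-s["tool_pos"])@Rm).round(4))
p,d,P=cloud("wrist"); save("w2",p)
for q in ("weight_42","disc_1"):
    for r in manip.outline_of("wrist",q):
        m=r["region"]; X=P[m]; X=X[~np.isnan(X[:,0])]
        if not len(X): continue
        t=X[X[:,2]>X[:,2].max()-.006]
        print(q,round(r["conf"],2),np.round(r["extent"]),((X.min(0)+X.max(0))/2).round(4),np.ptp(X,axis=0).round(3),"top",X[:,2].max().round(3),((t.min(0)+t.max(0))/2).round(4),np.ptp(t,axis=0).round(3))
```

```text
[0.46501535 0.02119505 0.1588946 ] [0.0727 0.0836 0.0591]
weight_42 0.88 [222. 152. 280. 214.] [0.4626 0.0212 0.0406] [0.042 0.047 0.058] top 0.07 [0.4632 0.0219 0.0667] [0.023 0.023 0.006]
weight_42 0.78 [408. 115. 458. 156.] [ 0.5123 -0.1246  0.0172] [0.032 0.043 0.039] top 0.037 [ 0.514  -0.1183  0.0337] [0.017 0.018 0.006]
weight_42 0.57 [332.  57. 392. 106.] [ 0.5465 -0.0591  0.022 ] [0.038 0.045 0.046] top 0.045 [ 0.5451 -0.054   0.0421] [0.019 0.02  0.006]
weight_42 0.56 [316. 147. 350. 182.] [ 0.4773 -0.0468  0.014 ] [0.026 0.027 0.031] top 0.029 [ 0.4791 -0.0447  0.0265] [0.013 0.013 0.006]
disc_1 0.92 [223.   9. 281.  70.] [0.5663 0.0309 0.0137] [0.043 0.044 0.006] top 0.017 [0.5663 0.0309 0.0139] [0.043 0.044 0.006]
disc_1 0.73 [254. 148. 280. 179.] [0.4748 0.0094 0.0174] [0.02  0.022 0.01 ] top 0.022 [0.4717 0.0031 0.0225] [0. 0. 0.]
disc_1 0.58 [223.  85. 282. 140.] [0.5145 0.0251 0.0138] [0.043 0.043 0.006] top 0.017 [0.5145 0.0251 0.0138] [0.043 0.043 0.006]
```

View pics/w2.png

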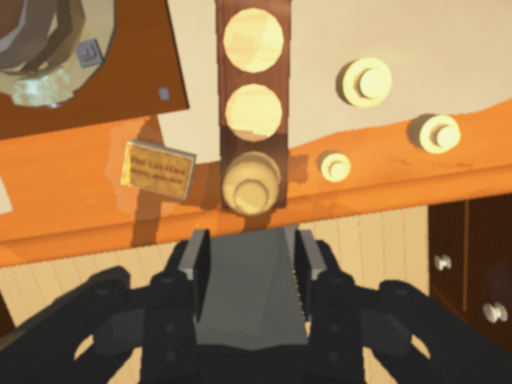

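w42 stands upright in the middle of disc_1 (px 252,185), within 2 mm. Next is w35 (px 368,82).

In the tool's units: 0.045 m is 0.72, 0.0418 m is 0.6688.

>>> {"fn": "jog_arm", "kwargs": {"deltas": [{"finger_gap": 0.45, "dx": 0.5792, "dy": 0.6688}, {"finger_gap": 0.45, "dx": 0.5792, "dy": 0.6688}, {"finger_gap": 0.45, "dz": 0.72}, {"finger_gap": 0.45, "dz": 0.72}, {"finger_gap": 0.45}]}}

```text
time: 8.55
tool_pos: [0.5405, -0.0535, 0.0614]
tool_rot: [-0.002, 0.999, 0.051, -0.006]
contact_force: [-0.1, 0.5, -0.2]
gripper_width: 0.45
grasp_force: 0.0
```

>>> {"fn": "jog_arm", "kwargs": {"deltas": [{"finger_gap": 0.45, "dz": 0.256}, {"finger_gap": 0.45}]}}

```text
time: 8.8
tool_pos: [0.5451, -0.0543, 0.0514]
tool_rot: [0.0, 0.999, 0.051, 0.0]
contact_force: [-0.0, 0.4, -0.3]
gripper_width: 0.453
grasp_force: 0.0
```

In the tool's units: -0.002 m is -0.032.

>>> {"fn": "jog_arm", "kwargs": {"deltas": [{"finger_gap": 0, "dz": -0.032}, {"finger_gap": 0}, {"finger_gap": 0}, {"finger_gap": 0}]}}

```text
time: 9.3
tool_pos: [0.5461, -0.0545, 0.055]
tool_rot: [0.0, 0.999, 0.051, 0.001]
contact_force: [-2.6, 1.6, 5.5]
gripper_width: 0.186
grasp_force: 58.6
```

>>> {"fn": "jog_arm", "kwargs": {"deltas": [{"finger_gap": 0, "dz": -0.16}, {"finger_gap": 0, "dz": -0.48}, {"finger_gap": 0, "dz": -0.48}, {"finger_gap": 0}, {"finger_gap": 0}]}}

```text
time: 9.93
tool_pos: [0.5443, -0.0543, 0.122]
tool_rot: [-0.0, 0.999, 0.051, -0.001]
contact_force: [-0.6, 0.4, -2.8]
gripper_width: 0.186
grasp_force: 58.9
```

In the tool's units: -0.0411 m is -0.6576, 0.022 m is 0.352.

>>> {"fn": "jog_arm", "kwargs": {"deltas": [{"finger_gap": 0, "dx": -0.1712, "dy": -0.6576}, {"finger_gap": 0, "dx": -0.1712, "dy": -0.6576}, {"finger_gap": 0, "dz": 0.32}, {"finger_gap": 0, "dz": 0.352}, {"finger_gap": 0}]}}

```text
time: 10.55
tool_pos: [0.5121, 0.0256, 0.0773]
tool_rot: [-0.001, 0.999, 0.051, -0.004]
contact_force: [-0.7, 0.4, -2.3]
gripper_width: 0.183
grasp_force: 59.1
```

>>> {"fn": "jog_arm", "kwargs": {"deltas": [{"finger_gap": 0, "dz": 0.048}, {"finger_gap": 0}, {"finger_gap": 0}]}}

```text
time: 10.92
tool_pos: [0.5159, 0.025, 0.079]
tool_rot: [0.0, 0.999, 0.051, 0.001]
contact_force: [-0.3, 0.8, -1.8]
gripper_width: 0.182
grasp_force: 59.1
```

In the tool's units: 0.003 m is 0.048.

>>> {"fn": "jog_arm", "kwargs": {"deltas": [{"finger_gap": 0, "dz": 0.048}, {"finger_gap": 0, "dz": 0.048}, {"finger_gap": 0}, {"finger_gap": 0}]}}

```text
time: 11.42
tool_pos: [0.5153, 0.0252, 0.0723]
tool_rot: [-0.0, 0.999, 0.051, -0.0]
contact_force: [0.4, -0.5, -1.9]
gripper_width: 0.182
grasp_force: 59.1
```

In the tool's units: 0.0015 m is 0.024.

>>> {"fn": "jog_arm", "kwargs": {"deltas": [{"finger_gap": 0, "dz": 0.024}, {"finger_gap": 0, "dz": 0.024}, {"finger_gap": 0}]}}

```text
time: 11.8
tool_pos: [0.5158, 0.0252, 0.0701]
tool_rot: [-0.0, 0.999, 0.051, 0.0]
contact_force: [-1.5, 0.1, 3.6]
gripper_width: 0.184
grasp_force: 59.7
```

In the tool's units: -0.025 m is -0.4.

>>> {"fn": "jog_arm", "kwargs": {"deltas": [{"finger_gap": 0.42}, {"finger_gap": 0.42}, {"finger_gap": 0.42, "dz": -0.4}, {"finger_gap": 0.42, "dz": -0.4}]}}

```text
time: 12.3
tool_pos: [0.515, 0.0251, 0.1194]
tool_rot: [-0.0, 0.999, 0.051, -0.0]
contact_force: [-0.7, -1.0, -0.4]
gripper_width: 0.417
grasp_force: 0.0
```

>>> {"fn": "jog_arm", "kwargs": {"deltas": [{"finger_gap": 0.42, "dx": -0.0896, "dy": 0.7584}, {"finger_gap": 0.42, "dx": -0.0896, "dy": 0.7584}, {"finger_gap": 0.42, "dx": -0.0896, "dy": 0.7584}, {"finger_gap": 0.42, "dz": 0.48}, {"finger_gap": 0.42, "dz": 0.48}]}}

```text
time: 12.92
tool_pos: [0.5137, -0.1191, 0.0591]
tool_rot: [0.0, 0.999, 0.051, 0.001]
contact_force: [0.5, 0.8, -0.0]
gripper_width: 0.421
grasp_force: 0.0
```

>>> {"fn": "jog_arm", "kwargs": {"deltas": [{"finger_gap": 0.42, "dz": 0.16}, {"finger_gap": 0.42}, {"finger_gap": 0.42}]}}

```text
time: 13.3
tool_pos: [0.5143, -0.1182, 0.0507]
tool_rot: [0.001, 0.999, 0.052, 0.001]
contact_force: [0.1, 0.2, 0.4]
gripper_width: 0.418
grasp_force: 0.0
```

>>> {"fn": "jog_arm", "kwargs": {"deltas": [{"finger_gap": 0, "dz": 0.032}, {"finger_gap": 0}, {"finger_gap": 0}, {"finger_gap": 0}]}}

```text
time: 13.8
tool_pos: [0.5144, -0.1182, 0.0488]
tool_rot: [0.0, 0.999, 0.051, 0.001]
contact_force: [0.5, 1.0, 6.2]
gripper_width: 0.145
grasp_force: 58.6
```

>>> {"fn": "jog_arm", "kwargs": {"deltas": [{"finger_gap": 0, "dz": -0.16}, {"finger_gap": 0, "dz": -0.64}, {"finger_gap": 0, "dz": -0.64}, {"finger_gap": 0}, {"finger_gap": 0}]}}

```text
time: 14.42
tool_pos: [0.5125, -0.1178, 0.1365]
tool_rot: [-0.0, 0.999, 0.051, -0.001]
contact_force: [0.4, -0.4, -1.7]
gripper_width: 0.141
grasp_force: 58.7
```

In the tool's units: -0.0474 m is -0.7584, 0.0225 m is 0.36.

>>> {"fn": "jog_arm", "kwargs": {"deltas": [{"finger_gap": 0, "dx": 0.36, "dy": -0.7584}, {"finger_gap": 0, "dx": 0.36, "dy": -0.7584}, {"finger_gap": 0, "dx": 0.36, "dy": -0.7584}, {"finger_gap": 0, "dz": 0.48}, {"finger_gap": 0, "dz": 0.48}]}}

```text
time: 15.05
tool_pos: [0.5645, 0.0314, 0.0745]
tool_rot: [-0.0, 0.999, 0.052, -0.002]
contact_force: [0.4, -0.2, -1.0]
gripper_width: 0.142
grasp_force: 58.9
```

>>> {"fn": "jog_arm", "kwargs": {"deltas": [{"finger_gap": 0, "dz": 0.128}, {"finger_gap": 0}, {"finger_gap": 0}]}}

```text
time: 15.42
tool_pos: [0.5666, 0.0301, 0.0704]
tool_rot: [0.0, 0.999, 0.051, 0.001]
contact_force: [-0.1, 0.5, 0.0]
gripper_width: 0.138
grasp_force: 58.9
```

In the tool's units: 0.0025 m is 0.04, 0.0015 m is 0.024.

>>> {"fn": "jog_arm", "kwargs": {"deltas": [{"finger_gap": 0, "dz": 0.04}, {"finger_gap": 0, "dz": 0.04}, {"finger_gap": 0, "dz": 0.024}, {"finger_gap": 0}, {"finger_gap": 0}]}}

```text
time: 16.05
tool_pos: [0.5664, 0.0303, 0.0639]
tool_rot: [0.0, 0.999, 0.051, 0.001]
contact_force: [-1.8, 0.8, 5.4]
gripper_width: 0.141
grasp_force: 59.5
```

In the tool's units: -0.03 m is -0.48.

>>> {"fn": "jog_arm", "kwargs": {"deltas": [{"finger_gap": 0.4}, {"finger_gap": 0.4}, {"finger_gap": 0.4, "dz": -0.48}, {"finger_gap": 0.4, "dz": -0.48}, {"finger_gap": 0.4}]}}

```text
time: 16.68
tool_pos: [0.5678, 0.0302, 0.1256]
tool_rot: [0.0, 0.999, 0.051, 0.003]
contact_force: [0.4, -0.2, 0.1]
gripper_width: 0.4
grasp_force: 0.0
```

>>> {"fn": "jog_arm", "kwargs": {"deltas": [{"finger_gap": 0.4, "dx": -0.7552, "dy": 0.5248}, {"finger_gap": 0.4, "dx": -0.7552, "dy": 0.5248}, {"finger_gap": 0.4, "dz": 0.56}, {"finger_gap": 0.4, "dz": 0.56}, {"finger_gap": 0.4}]}}

```text
time: 17.3
tool_pos: [0.475, -0.0438, 0.0487]
tool_rot: [-0.001, 0.999, 0.051, -0.004]
contact_force: [0.0, 0.2, 0.5]
gripper_width: 0.4
grasp_force: 0.0
```

>>> {"fn": "jog_arm", "kwargs": {"deltas": [{"finger_gap": 0.4, "dz": 0.128}, {"finger_gap": 0.4}, {"finger_gap": 0.4}]}}

```text
time: 17.68
tool_pos: [0.4795, -0.0447, 0.0458]
tool_rot: [0.0, 0.999, 0.052, 0.001]
contact_force: [0.2, -0.3, -0.2]
gripper_width: 0.399
grasp_force: 0.0
```

In the tool's units: 0.003 m is 0.048.

>>> {"fn": "jog_arm", "kwargs": {"deltas": [{"finger_gap": 0, "dz": 0.048}, {"finger_gap": 0}, {"finger_gap": 0}, {"finger_gap": 0}]}}

```text
time: 18.18
tool_pos: [0.4791, -0.0447, 0.0423]
tool_rot: [0.0, 0.999, 0.051, 0.001]
contact_force: [0.3, -0.9, 3.4]
gripper_width: 0.092
grasp_force: 58.8
```

>>> {"fn": "jog_arm", "kwargs": {"deltas": [{"finger_gap": 0, "dz": -0.16}, {"finger_gap": 0, "dz": -0.8}, {"finger_gap": 0, "dz": -0.8}, {"finger_gap": 0}, {"finger_gap": 0}]}}

```text
time: 18.8
tool_pos: [0.478, -0.0444, 0.1513]
tool_rot: [-0.0, 0.999, 0.051, -0.001]
contact_force: [0.1, 0.0, -1.2]
gripper_width: 0.089
grasp_force: 58.8
```

In the tool's units: 0.0489 m is 0.7824, -0.022 m is -0.352.

>>> {"fn": "jog_arm", "kwargs": {"deltas": [{"finger_gap": 0, "dx": 0.7824, "dy": -0.352}, {"finger_gap": 0, "dx": 0.7824, "dy": -0.352}, {"finger_gap": 0, "dx": 0.7824, "dy": -0.352}, {"finger_gap": 0, "dz": 0.64}, {"finger_gap": 0, "dz": 0.64}]}}

```text
time: 19.42
tool_pos: [0.6167, 0.0368, 0.0683]
tool_rot: [-0.0, 0.999, 0.052, -0.002]
contact_force: [-0.3, 0.1, -0.9]
gripper_width: 0.093
grasp_force: 58.8
```

>>> {"fn": "jog_arm", "kwargs": {"deltas": [{"finger_gap": 0, "dz": 0.128}, {"finger_gap": 0}, {"finger_gap": 0}]}}

```text
time: 19.8
tool_pos: [0.619, 0.036, 0.0657]
tool_rot: [0.0, 0.999, 0.051, 0.001]
contact_force: [0.0, 0.3, 0.2]
gripper_width: 0.094
grasp_force: 58.8
```

In the tool's units: 0.003 m is 0.048, 0.002 m is 0.032.

>>> {"fn": "jog_arm", "kwargs": {"deltas": [{"finger_gap": 0, "dz": 0.048}, {"finger_gap": 0, "dz": 0.048}, {"finger_gap": 0, "dz": 0.032}, {"finger_gap": 0}, {"finger_gap": 0}]}}

```text
time: 20.42
tool_pos: [0.6185, 0.0361, 0.0573]
tool_rot: [0.0, 0.999, 0.051, 0.001]
contact_force: [-0.5, -0.6, 6.0]
gripper_width: 0.094
grasp_force: 59.3
```

In the tool's units: -0.05 m is -0.8, -0.03 m is -0.48.

>>> {"fn": "jog_arm", "kwargs": {"deltas": [{"finger_gap": 0.4}, {"finger_gap": 0.4}, {"finger_gap": 0.4, "dz": -0.48}, {"finger_gap": 0.4, "dz": -0.8}, {"finger_gap": 0.4, "dz": -0.8}]}}

```text
time: 21.05
tool_pos: [0.6172, 0.0362, 0.1864]
tool_rot: [-0.0, 0.999, 0.051, -0.001]
contact_force: [0.3, -0.5, 0.9]
gripper_width: 0.396
grasp_force: 0.0
```

>>> {"fn": "jog_arm", "kwargs": {"deltas": [{"finger_gap": 0.4, "dx": -0.64, "dz": -0.48}, {"finger_gap": 0.4, "dx": -0.64, "dy": 0.16, "dz": -0.48}, {"finger_gap": 0.4}, {"finger_gap": 0.4}]}}

```text
time: 21.55
tool_pos: [0.5392, 0.0181, 0.2452]
tool_rot: [-0.0, 0.999, 0.051, -0.0]
contact_force: [-0.6, -0.8, 0.0]
gripper_width: 0.403
grasp_force: 0.0
```

Run:
```python
from h import *
p,d,P=cloud("wrist"); save("w3",p)
for q in ("weight_42","tin_ring","match_box"):
    for r in manip.outline_of("wrist",q):
        m=r["region"]; X=P[m]; X=X[~np.isnan(X[:,0])]
        if not len(X): continue
        t=X[X[:,2]>X[:,2].max()-.006]
        print(q,round(r["conf"],2),np.round(r["extent"]),"top",X[:,2].max().round(3),((t.min(0)+t.max(0))/2).round(4),np.ptp(t,axis=0).round(3))
p,d,P=cloud("side"); save("s3",cv2.resize(p[170:290,170:330],None,fx=4.5,fy=4.5,interpolation=cv2.INTER_CUBIC))
```

```text
weight_42 0.97 [225. 157. 259. 196.] top 0.059 [0.5157 0.0251 0.0561] [0.02  0.02  0.006]
weight_42 0.95 [ 22. 225.  52. 247.] top 0.029 [0.4156 0.2566 0.0264] [0.013 0.013 0.006]
weight_42 0.85 [224. 203. 260. 250.] top 0.069 [0.4629 0.0221 0.0665] [0.024 0.023 0.006]
weight_42 0.8 [229. 116. 258. 147.] top 0.053 [0.5662 0.0303 0.05  ] [0.016 0.016 0.006]
weight_42 0.77 [226.  59. 254.  88.] top 0.045 [0.618  0.0358 0.0419] [0.013 0.013 0.005]
tin_ring 0.7 [202.   0. 233.   8.] top 0.026 [0.6782 0.0659 0.0226] [0.003 0.018 0.006]
tin_ring 0.46 [221. 155. 266. 183.] top 0.042 [0.5196 0.0253 0.0392] [0.009 0.035 0.006]
match_box 0.69 [147. 187. 203. 229.] top 0.018 [0.4617 0.0977 0.0152] [0.043 0.057 0.006]
match_box 0.27 [227.  58. 253.  89.] top 0.045 [0.618  0.0358 0.0419] [0.013 0.013 0.005]
```

View pics/w3.png

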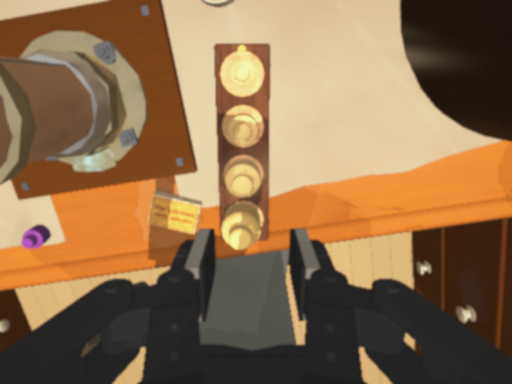

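View pics/s3.png

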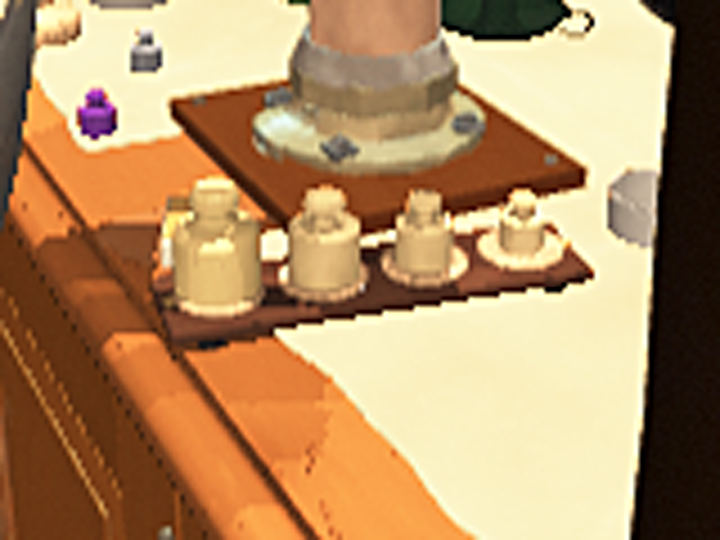

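All four weights stand upright within 2 mm of their disc centres (wrist px column ~242, rows 75, 127, 177 and 225). The smallest is by the ring, the largest by the match box, and neither of those has moved.

```bash
python3 -c "
from plant import manip
print(manip.job_done())"
```

```text
the job is handed in; nothing more can be done
None
```

Job handed in at about 22 s of the 83 s limit (no verdict was printed): all four weights stand upright within about 2 mm of their disc centres, smallest by the tin ring and largest by the match box, and neither of those moved.

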